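# Line up the reagent bottles by height

## Robot

A 6-joint arm with a two-finger parallel gripper is mounted at the origin on a cart in front of the work surface, level with it; the furniture and walls round the work are solid. World frame = base frame: x ahead of the robot, y to its left, z up, the work surface at z = 0. Lengths are in m, angles in degrees, forces in N, time in s.
With the tool pointing down it reaches from about 0.375 to 0.9 m from the base axis. Payload 3.1 kg.
Tool frame: the origin (TCP) lies on the centre line of the jaws, within the pads' length; the fingertips stand 25 mm ahead of it and the grasp point (between the pads) lies 6 mm ahead of it; z points along the fingers, y is the line along which they close (so a half turn about z gives the same grasp; the last joint's range is limited). The gripper opens to 87 mm and grips with 3 to 60 N. Pads are 19 mm wide; open, the fingers measure 117 mm over their backs; the gripper's body (75 mm by 190 mm) begins 51 mm behind the grasp point.
Start: joints at [-85.858, 30.224, 82.088, -0, 67.689, -10.227], TCP at [0.155, -0.605, 0.248] pointing down, gripper open.
Joint ranges: [-176.69, 176.69], [-43.24, 126.21], [12.49, 139.97], [-82, 262], [0, 151.66], [-163.58, 163.58]. Speed limits (degrees/s): [159.86, 159.86, 180, 180, 180, 180].

## Interface

Orientations are given as a 3x3 rotation matrix whose columns are the frame's x, y, z axes.
In Python, from rig import * gives the robot as it stands.
- The arm moves only by the tool step_arm, never from a script. Its argument "steps" is a list of rows, each a list of 7 numbers: the shift along the tool's x, y, z normalised to -1 to 1, where 1 is 0.3 m, then the turn, a rotation vector about the tool's x, y, z normalised to -1 to 1, where 1 is 45 degrees, then the gripper's target within -1 to 1 (shut at 1, half-way at 0, fully open at -1). A call has 1 to 8 rows; each row is the pose to reach, as a shift and turn from the pose commanded when the call began, along the tool's axes at that moment; what a row does not reach only later rows make up. A row lasts 1/12 s, in which the tool goes at most 41.7 mm and 7.16 degrees, less where a joint would pass 70% of its speed; a pose out of reach is approached as far as the arm can. A call with a number of a shift or a turn outside -1 to 1 is refused whole. A call with a gripper value outside its range is refused whole. The fingers move at their own pace and stop on an object; the grip force is fixed at half the most. Time passes only in rows, so rows that repeat a pose let the fingers close. It gives the time, the measured TCP pose, the force, the opening and the grip force at its end, in the units of the state.
- read_state(): the state, without advancing time (a new reading comes with each control period).
- capture(name): name is "scene" or "top" or "wrist"; returns a dict with "image" (400x640x3 uint8, red, green, blue), "vertical_fov" (degrees; the focal length in pixels is half the picture's height over the tangent of half this angle, whatever the lens; pixels are square), "cx", "cy" (the principal point, pixels), "world_from_camera" (4x4, takes a point from camera to world coordinates); the wrist camera has in their place "T_tool_cam" (4x4, takes a point from camera to tool coordinates, whose origin is the TCP and whose axes are the flange's). Camera axes: x right, y down, z forward; pixel columns grow to the right and rows downward; lengths in m; the calibration is good to about 2 mm. The wrist camera is an equidistant fisheye: a pixel r from the principal point sees the ray r / f radians off the axis. A picture is of the moment at which its call begins: read the wrist's pose just before it. There is no depth.
- hand_in(): hands the job in; it is judged then, once.
The state is a dict: "time_s": time; "joint_positions": joint angles; "qvel": joint speeds; "tau": joint torques, N m; "position": TCP position; "tcp_rot": TCP orientation; "force": force on the tool from outside, world axes, zero at the start; "moment": the same for the moment, N m; "opening": opening from 0.0 (shut) to 1.0 (fully open); "grasp_force": force on a finger pad.
Only numpy, scipy, OpenCV 4.12 (cv2) and the standard library are available. Lean on these libraries where they do the work, as an engineer would, in place of code of your own. Each camera call takes 0.05 s, during which the arm holds its last target. There are 200 camera calls.

## Task

Line up the vial and the three bottles that stand loose around the tub of swabs by height on the strip with the four round marks: the shortest on the mark next to the yellow bar, then each taller one on the next mark, the tallest beside the white bar. Stand each upright in the middle of its mark, never tip any over, and leave the tub standing where it is.

Things in the scene. Friction and masses are not known exactly. Their poses are not given: they have to be found in the camera images.
- vial_mid (a point): glass sample vial with a green screw cap and pale yellow contents, the shortest of the four; straight body 22 mm in diameter up to 42 mm, cap 20 mm in diameter, 52 mm tall over all, standing upright and loose on the bench; this point is on its axis, half-way up (26 mm above its foot). z is its upright axis; it is round, so its yaw does not matter
- dropper_mid (a point): small brown bottle with a black cap and white label; straight body 33 mm in diameter in its lower 50 mm, cap 24 mm in diameter, 74 mm tall over all, standing upright and loose on the bench; this point is on its axis, half-way up (37 mm above its foot). z is its upright axis; it is round, so its yaw does not matter
- solvent_mid (a point): larger brown bottle with a white cap and white label; straight body 48 mm in diameter in its lower 70 mm, cap 30 mm in diameter (not the similar bottle far to the right by the blue and grey drawer cabinet), 105 mm tall over all, standing upright and loose on the bench; this point is on its axis, half-way up (52.5 mm above its foot). z is its upright axis; it is round, so its yaw does not matter
- wash_mid (a point): tall white bottle with a red cap, the tallest of the four; straight body 62 mm in diameter in its lower 105 mm, cap 27 mm in diameter, 150 mm tall over all, standing upright and loose on the bench; this point is on its axis, half-way up (75 mm above its foot). z is its upright axis; it is round, so its yaw does not matter
- mark_a: first round mark of the row: a white ring of 66 mm with a white centre dot, flush with the strip's top face, which is 6 mm above the bench. Origin at the mark's centre on that face; y runs along the row, x across it (both level), z up. Marks a, b, c, d lie in this order in a straight row, 80 mm from one to the next; mark a is the leftmost seen from the robot. The strip is grey, 310 mm long, 84 mm wide, fixed to the bench
- mark_b: second round mark of the row: a white ring of 66 mm with a white centre dot, flush with the strip's top face, which is 6 mm above the bench. Origin at the mark's centre on that face; y runs along the row, x across it (both level), z up. Marks a, b, c, d lie in this order in a straight row, 80 mm from one to the next; mark a is the leftmost seen from the robot. The strip is grey, 310 mm long, 84 mm wide, fixed to the bench
- mark_c: third round mark of the row: a white ring of 66 mm with a white centre dot, flush with the strip's top face, which is 6 mm above the bench. Origin at the mark's centre on that face; y runs along the row, x across it (both level), z up. Marks a, b, c, d lie in this order in a straight row, 80 mm from one to the next; mark a is the leftmost seen from the robot. The strip is grey, 310 mm long, 84 mm wide, fixed to the bench
- mark_d: fourth round mark of the row: a white ring of 66 mm with a white centre dot, flush with the strip's top face, which is 6 mm above the bench. Origin at the mark's centre on that face; y runs along the row, x across it (both level), z up. Marks a, b, c, d lie in this order in a straight row, 80 mm from one to the next; mark a is the leftmost seen from the robot. The strip is grey, 310 mm long, 84 mm wide, fixed to the bench
- stop_yellow: yellow bar, 84 x 20 x 18 mm high, fixed across one end of the strip, either end from start to start: it marks the end where the shortest bottle belongs. Its centre is 45 mm from the nearest mark's. A white bar of the same size lies across the other end. Origin at the centre of its underside
- tub_mid (a point): open clear tub with white cotton swabs standing in it, 57 mm in diameter, 80 mm high, loose on the bench among the bottles; a bystander, not to be moved. This point is on its axis, 40 mm above its foot; z is its upright axis

How it is judged:
By the outcome, as a careful person would: the job done as asked, in the order asked, and still so for the second after the job is handed in, with the robot touching nothing.
It also fails if it takes over 109 s, if anything falls off the work surface, if the arm or the gripper's body presses on something with over 40 N, if the wrist force passes 120 N, or if a joint passes its speed limit or range.

## Working session

There is one attempt and no reset: what is moved stays moved. The work goes in short steps, Python scripts to look and compute and a tool call to move; the robot and the scene stay as the last step left them, time stands still between calls to the robot, and variables do not carry over. Pictures are saved under pics/ and viewed, at most 14 in all, crops included, and the job is handed in when it is done.

Besides the shell and the picture viewer there is one more tool, called after "Request:" by a JSON object that holds its "api" and its "payload". step_arm: Moves the arm, as the interface text tells. Scaled input: -1 to 1 covers 0.3 m each way for a shift and 45 degrees each way for a turn. Its arguments: {"type":"object","properties":{"steps":{"type":"array"}},"required":["steps"]}

```bash
mkdir -p pics; cat > h.py <<'E'
from rig import *
import numpy as np, cv2
def save(name,fn):
    c=capture(name); cv2.imwrite('pics/'+fn,c['image'][:,:,::-1]); return c
def ray(c,u,v):
    f=200/np.tan(np.radians(c['vertical_fov'])/2); T=np.array(c['world_from_camera'])
    d=T[:3,:3]@np.array([(u-c['cx'])/f,(v-c['cy'])/f,1]); return T[:3,3],d
def onz(c,u,v,z):
    o,d=ray(c,u,v); return o+d*(z-o[2])/d[2]
E
python3 - <<'E'
from h import *
import pickle
a=save('scene','s0.png');b=save('top','t0.png')
pickle.dump((a,b),open('c.pkl','wb'))
for c in(a,b):print(c['vertical_fov'],c['cx'],c['cy'],np.round(c['world_from_camera'],3).tolist())
s=read_state();print(s['position'],np.round(s['tcp_rot'],3).tolist(),s['opening'],s['time_s'])
E
```

```text
57.35082096924616 317.20486256852666 204.2667982653604 [[-0.861, -0.259, 0.438, 0.067], [-0.508, 0.423, -0.75, 0.603], [0.009, -0.868, -0.496, 0.593], [0.0, 0.0, 0.0, 1.0]]
42.59816578600528 322.61669117850914 199.53414481241967 [[0.006, -0.992, 0.123, 0.334], [-1.0, -0.006, -0.006, -0.138], [0.006, -0.123, -0.992, 1.384], [0.0, 0.0, 0.0, 1.0]]
[ 0.1550908  -0.60481198  0.24668332] [[0.969, 0.248, -0.0], [0.248, -0.969, 0.002], [0.0, -0.002, -1.0]] 1.0010972882964362 0.1
```

View pics/s0.png

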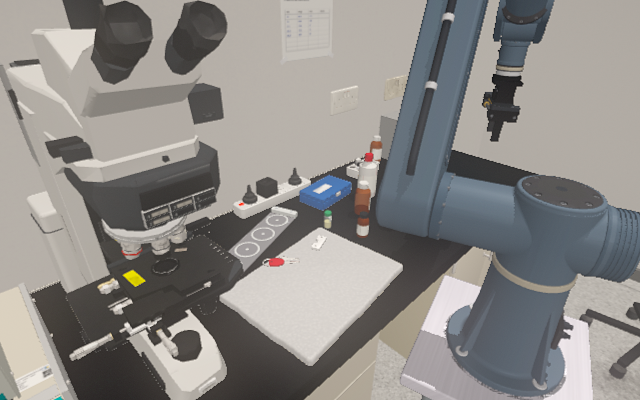

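View pics/t0.png

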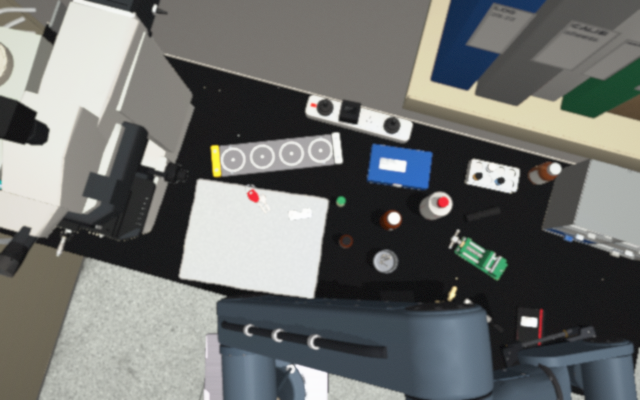

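The top view shows the yellow bar at (215,160), the marks at about (233,159), (262,155), (291,152) and (320,150), the vial at (341,201), the dropper at (346,240), the solvent cap at (394,218), the wash cap at (442,202) and the tub at (385,261). I'll measure these more precisely.

```bash
python3 - <<'E'
from h import *
import pickle
a,b=pickle.load(open('c.pkl','rb'))
im=b['image'].astype(int);R,G,B=im[...,0],im[...,1],im[...,2]
def cen(m,box):
    x0,y0,x1,y1=box;mm=np.zeros(m.shape,np.uint8);mm[y0:y1,x0:x1]=m[y0:y1,x0:x1]
    n,l,s,c=cv2.connectedComponentsWithStats(mm);k=1+np.argmax(s[1:,4]);return c[k],s[k]
for n,m,box,z in [('vial',(G>R+25)&(G>B+15),(325,190,355,215),.052),('solv',(R>170)&(B>150),(375,200,410,235),.105),
 ('wash',(R>B+60)&(R>120),(420,185,460,220),.15),('yellow',(R>B+70)&(G>B+50),(200,140,230,185),.018),('drop',(R>G+8),(330,225,362,255),.05)]:
    c,s=cen(m,box);print(n,c.round(1),s,onz(b,*c,z).round(4))
g=cv2.cvtColor(b['image'],cv2.COLOR_RGB2GRAY)
for u,v in[(233,159),(262,155),(291,152),(320,150)]:
    p=g[v-5:v+6,u-5:u+6].astype(float);p=np.clip(p-np.median(p)-15,0,None);yy,xx=np.mgrid[v-5:v+6,u-5:u+6]
    c=((p*xx).sum()/p.sum(),(p*yy).sum()/p.sum());print(np.round(c,1),onz(b,*c,.006).round(4))
for u,v,z in[(385.5,261,.08),(346,239,.074)]:print(onz(b,u,v,z).round(4))
t=b['image'][130:290,200:470,::-1];cv2.imwrite('pics/tz.png',cv2.resize(t[50:,110:],None,fx=5,fy=5,interpolation=cv2.INTER_CUBIC))
t=a['image'][130:270,220:400,::-1];cv2.imwrite('pics/sz.png',cv2.resize(t,None,fx=4,fy=4,interpolation=cv2.INTER_CUBIC))
E
```

```text
vial [340.8 199.9] [336 196  10   9  75] [ 0.4979 -0.1934  0.052 ]
solv [393.6 217.8] [388 212  12  13 120] [ 0.4474 -0.3236  0.105 ]
wash [442.9 201.7] [438 196  11  12 106] [ 0.4832 -0.4372  0.15  ]
yellow [215.4 160.7] [210 145  12  33 283] [0.6069 0.1443 0.018 ]
drop [345.8 241. ] [339 234  15  15 137] [ 0.391  -0.2068  0.05  ]
[232.6 159.3] [0.6135 0.1    0.006 ]
[261.9 156.2] [0.6228 0.0205 0.006 ]
[291.1 153. ] [ 0.632  -0.0592  0.006 ]
[320.1 150. ] [ 0.641  -0.1387  0.006 ]
[ 0.3399 -0.3054  0.08  ]
[ 0.395 -0.206  0.074]
```

View pics/tz.png

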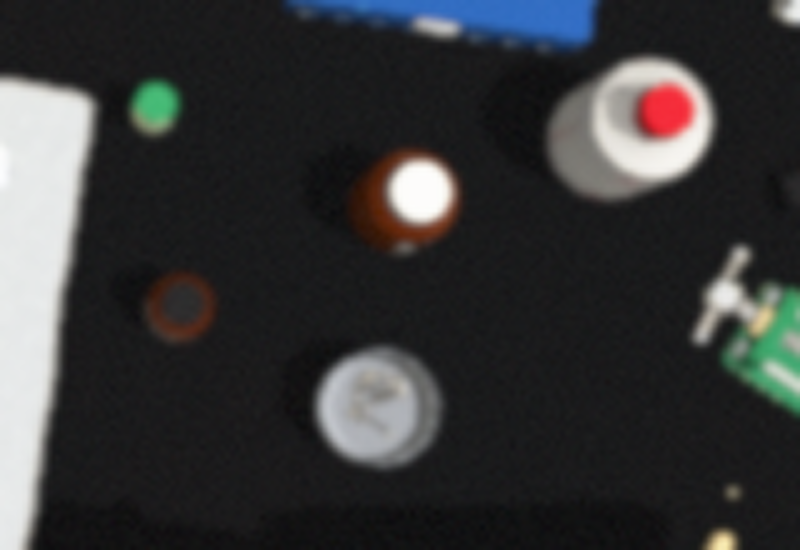

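View pics/sz.png

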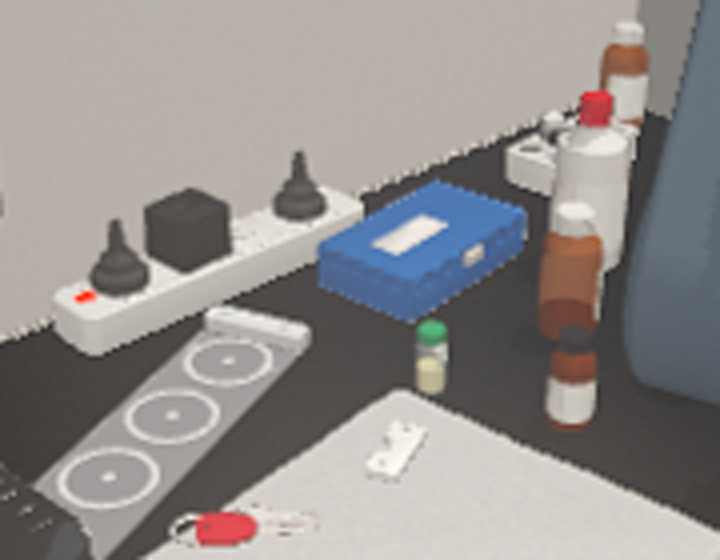

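The scene crop confirms that the four loose items stand around the tub. The marks come out 80 mm apart with yellow by mark a, so the order is vial→a, dropper→b, solvent→c, wash→d. I'll add a helper for computing rows, then start moving.

```bash
cat > g.py <<'E'
# usage: g.py x y z_grasp yaw_deg(tool y axis) -> normalised row from the present pose
import sys
from h import *
from scipy.spatial.transform import Rotation as Ro
s=read_state();R=np.array(s['tcp_rot']);p=np.array(s['position'])
x,y,z,w=map(float,sys.argv[1:5]);w=np.radians(w)
Y=np.array([np.cos(w),np.sin(w),0]);Z=np.array([0,0,-1.]);T=np.c_[np.cross(Y,Z),Y,Z]
d=R.T@(np.array([x,y,z+.006])-p);r=Ro.from_matrix(R.T@T).as_rotvec(degrees=True)
print('shift',(d/.3).round(4),'turn',(r/45).round(4),'| t',s['time_s'],'open',round(s['opening'],3),'gf',round(s['grasp_force'],1),p.round(4))
E
python3 g.py .498 -.193 .15 6.57
```

```text
shift [ 1.4479 -1.0455  0.3048] turn [-1.7000e-03 -2.1000e-03 -1.8266e+00] | t 0.1 open 1.001 gf 0.0 [ 0.1551 -0.6048  0.2467]
```

Request:
{"api": "step_arm", "payload": {"steps": [[0.75,-0.54,0,0,0,-0.91,-1],[0.75,-0.54,0,0,0,-0.91,-1],[0.75,-0.54,0,0,0,-0.91,-1],[0.75,-0.54,0,0,0,-0.91,-1],[0.75,-0.54,0,0,0,-0.91,-1],[0.75,-0.54,0,0,0,-0.91,-1],[0.75,-0.54,0,0,0,-0.91,-1],[0.75,-0.54,0,0,0,-0.91,-1]]}}

```text
time_s: 0.77
position: [0.335, -0.3872, 0.2471]
tcp_rot: [[0.565, 0.825, -0.0], [0.825, -0.565, 0.005], [0.004, -0.003, -1.0]]
force: [0.0, -0.4, -0.2]
opening: 1.003
grasp_force: 0.0
```

```bash
python3 g.py .498 -.193 .15 6.57
```

```text
shift [0.84   0.0836 0.3065] turn [-0.0017 -0.0057 -0.9101] | t 0.7667 open 1.003 gf 0.0 [ 0.335  -0.3872  0.2471]
```

Request:
{"api": "step_arm", "payload": {"steps": [[0.84,0.084,0.25,0,-0.005,-0.91,-1],[0.84,0.084,0.25,0,-0.005,-0.91,-1],[0.84,0.084,0.25,0,-0.005,-0.91,-1],[0.84,0.084,0.25,0,-0.005,-0.91,-1],[0.84,0.084,0.25,0,-0.005,-0.91,-1],[0.84,0.084,0.25,0,-0.005,-0.91,-1],[0.84,0.084,0.25,0,-0.005,-0.91,-1],[0.84,0.084,0.25,0,-0.005,-0.91,-1]]}}

```text
time_s: 1.43
position: [0.4981, -0.1972, 0.171]
tcp_rot: [[-0.113, 0.994, -0.003], [0.994, 0.113, -0.002], [-0.002, -0.003, -1.0]]
force: [-0.4, 0.0, -0.3]
opening: 0.995
grasp_force: 0.0
```

```bash
python3 g.py .498 -.193 .034 6.57; python3 - <<'E'
from h import *
s=read_state();c=save('wrist','w1.png');print(c['vertical_fov'],c['cx'],c['cy'],np.round(c['T_tool_cam'],3).tolist())
E
```

```text
shift [0.0147 0.0026 0.4367] turn [-0.0036  0.0022 -0.0012] | t 1.4333 open 0.995 gf 0.0 [ 0.4981 -0.1972  0.171 ]
65.70646984690485 318.6499894810526 202.68715988508555 [[-0.0, -0.955, -0.295, 0.082], [1.0, -0.0, -0.001, 0.0], [0.001, -0.295, 0.955, -0.138], [0.0, 0.0, 0.0, 1.0]]
```

View pics/w1.png

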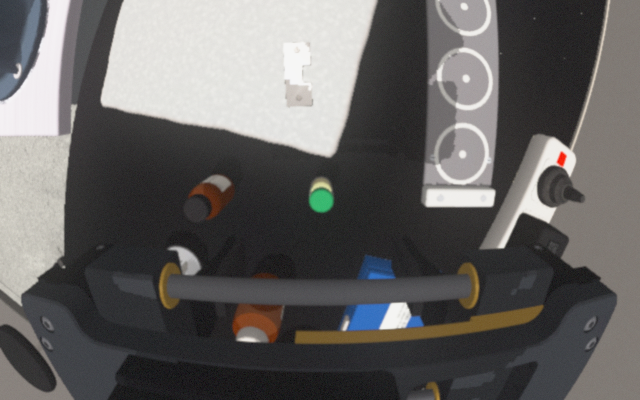

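The wrist view shows the vial cap at (321,200), the dropper cap at (197,208), the mark d dot at (462,154), and mark c at (466,79). I'll cross-check these against the top-view positions.

```bash
cat >> h.py <<'E'
def wonz(c,s,u,v,z):
    f=200/np.tan(np.radians(c['vertical_fov'])/2);q=np.array([u-c['cx'],v-c['cy']]);r=np.hypot(*q)
    d=np.r_[q/r*np.sin(r/f),np.cos(r/f)];T=np.array(c['T_tool_cam']);R=np.array(s['tcp_rot'])
    o=R@T[:3,3]+s['position'];d=R@T[:3,:3]@d;return (o+d*(z-o[2])/d[2]).round(4)
E
python3 - <<'E'
from h import *
s=read_state();c=capture('wrist')
for n,u,v,z in[('vial',321,200,.052),('drop',197,208,.074),('d',462.5,154,.006),('c',466,79,.006),('b',464,6,.006)]:print(n,wonz(c,s,u,v,z))
E
```

```text
vial [ 0.4985 -0.1944  0.052 ]
drop [ 0.3945 -0.2065  0.074 ]
d [ 0.6433 -0.1406  0.006 ]
c [ 0.6342 -0.0615  0.006 ]
b [0.6248 0.0193 0.006 ]
```

Both cameras agree within about 2 mm. I'll descend on the vial and grip it.

Request:
{"api": "step_arm", "payload": {"steps": [[0.011,0.002,0.12,0,0,0,-1],[0.011,0.002,0.24,0,0,0,-1],[0.011,0.002,0.34,0,0,0,-1],[0.011,0.002,0.4,0,0,0,-1],[0.011,0.002,0.43,0,0,0,-1],[0.011,0.002,0.437,0,0,0,-1],[0.011,0.002,0.437,0,0,0,-1],[0.011,0.002,0.437,0,0,0,1]]}}

```text
time_s: 2.2
position: [0.4977, -0.1982, 0.0426]
tcp_rot: [[-0.108, 0.994, 0.001], [0.994, 0.108, -0.005], [-0.005, 0.0, -1.0]]
force: [1.0, 0.9, 0.2]
opening: 0.976
grasp_force: 0.0
```

Request:
{"api": "step_arm", "payload": {"steps": [[0,0,0,0,0,0,1],[0,0,0,0,0,0,1],[0,0,0,0,0,0,1],[0,0,0,0,0,0,1],[0,0,0,0,0,0,1],[0,0,0,0,0,0,1],[0,0,0,0,0,0,1],[0,0,0,0,0,0,1]]}}

```text
time_s: 2.87
position: [0.4971, -0.1968, 0.0414]
tcp_rot: [[-0.109, 0.994, -0.001], [0.994, 0.109, -0.004], [-0.004, -0.001, -1.0]]
force: [0.4, 0.0, -0.3]
opening: 0.403
grasp_force: 0.0
```

```bash
python3 g.py .6145 .0995 .10 6.57
```

```text
shift [ 0.9383  0.4967 -0.2194] turn [-0.0019  0.0045 -0.0065] | t 2.8667 open 0.403 gf 0.0 [ 0.4971 -0.1968  0.0414]
```

Request:
{"api": "step_arm", "payload": {"steps": [[0.008,0,0,0,0.004,-0.006,1],[0.008,0,0,0,0.004,-0.006,1],[0.008,0,0,0,0.004,-0.006,1],[0.008,0,0,0,0.004,-0.006,1],[0.008,0,0,0,0.004,-0.006,1],[0.008,0,0,0,0.004,-0.006,1]]}}

```text
time_s: 3.37
position: [0.4969, -0.1945, 0.0414]
tcp_rot: [[-0.114, 0.993, -0.001], [0.993, 0.114, -0.001], [-0.0, -0.001, -1.0]]
force: [-0.4, -0.4, 1.0]
opening: 0.241
grasp_force: 30.0
```

Request:
{"api": "step_arm", "payload": {"steps": [[0,0,-0.04,0,0,0,1],[0,0,-0.1,0,0,0,1],[0,0,-0.18,0,0,0,1],[0,0,-0.2,0,0,0,1],[0,0,-0.2,0,0,0,1],[0,0,-0.2,0,0,0,1]]}}

```text
time_s: 3.87
position: [0.4969, -0.1945, 0.1014]
tcp_rot: [[-0.114, 0.993, -0.001], [0.993, 0.114, -0.001], [-0.001, -0.001, -1.0]]
force: [-0.6, 0.5, -0.3]
opening: 0.241
grasp_force: 30.0
```

```bash
python3 g.py .6145 .0995 .10 6.57
```

```text
shift [ 0.9289  0.501  -0.0166] turn [-0.0012  0.001  -0.0007] | t 3.8667 open 0.241 gf 30.0 [ 0.4969 -0.1945  0.1014]
```

Request:
{"api": "step_arm", "payload": {"steps": [[0.08,0.04,0,0,0,0,1],[0.19,0.1,0,0,0,0,1],[0.31,0.165,0,0,0,0,1],[0.43,0.23,0,0,0,0,1],[0.55,0.295,0,0,0,0,1],[0.67,0.36,0,0,0,0,1],[0.79,0.42,0,0,0,0,1],[0.88,0.47,0,0,0,0,1]]}}

```text
time_s: 4.53
position: [0.6064, 0.0871, 0.0993]
tcp_rot: [[-0.115, 0.993, -0.004], [0.993, 0.115, 0.0], [0.001, -0.004, -1.0]]
force: [0.6, -0.9, -0.3]
opening: 0.24
grasp_force: 30.0
```

Request:
{"api": "step_arm", "payload": {"steps": [[0.04,0.024,0,0,0,0,1],[0.05,0.03,0,0,0,0,1],[0.05,0.03,0,0,0,0,1],[0.05,0.03,0,0,0,0,1]]}}

```text
time_s: 4.87
position: [0.6131, 0.0985, 0.1001]
tcp_rot: [[-0.113, 0.994, -0.004], [0.994, 0.113, -0.001], [-0.001, -0.004, -1.0]]
force: [-0.8, 0.7, 0.4]
opening: 0.241
grasp_force: 30.0
```

```bash
python3 g.py .6145 .0995 .043 6.57; python3 - <<'E'
from h import *
s=read_state();c=save('wrist','w2.png')
E
```

```text
shift [0.0028 0.0057 0.1704] turn [-0.0051  0.0009 -0.0015] | t 4.8667 open 0.241 gf 30.0 [0.6131 0.0985 0.1001]
```

View pics/w2.png

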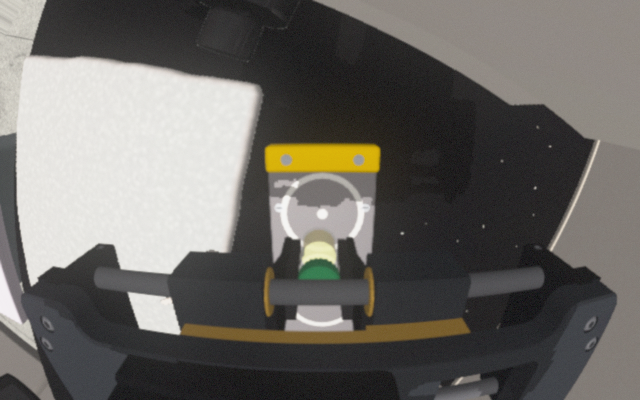

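The wrist view shows the vial upright in the jaws, the mark a dot at (322,213.5), and the yellow bar at (322,158).

```bash
python3 - <<'E'
from h import *
s=read_state();c=capture('wrist')
for u,v,z in[(322,213.5,.006),(322,158,.024)]:print(wonz(c,s,u,v,z))
E
python3 g.py .6145 .0985 .043 6.57
```

```text
[0.6153 0.0993 0.006 ]
[0.6098 0.1461 0.024 ]
shift [0.0017 0.0046 0.1721] turn [-0.004   0.0008 -0.0035] | t 4.9667 open 0.241 gf 30.0 [0.6134 0.0979 0.1006]
```

Request:
{"api": "step_arm", "payload": {"steps": [[0.002,0.006,0.05,-0.003,0,-0.003,1],[0.003,0.006,0.1,-0.003,0,-0.003,1],[0.003,0.006,0.14,-0.003,0,-0.003,1],[0.003,0.006,0.16,-0.003,0,-0.003,1],[0.003,0.006,0.17,-0.003,0,-0.003,1],[0.003,0.006,0.174,-0.003,0,-0.003,1],[0.003,0.006,0.174,-0.003,0,-0.003,1],[0.003,0.006,0.174,-0.003,0,-0.003,1]]}}

```text
time_s: 5.63
position: [0.6162, 0.1008, 0.0495]
tcp_rot: [[-0.116, 0.993, 0.002], [0.993, 0.116, -0.0], [-0.001, 0.002, -1.0]]
force: [-0.2, 0.7, 0.0]
opening: 0.245
grasp_force: 30.0
```

```bash
python3 g.py .6148 .0992 .043 6.57
```

```text
shift [-0.0046 -0.0054  0.0015] turn [0.0027 0.0008 0.0021] | t 5.6333 open 0.245 gf 30.0 [0.6162 0.1008 0.0495]
```

Request:
{"api": "step_arm", "payload": {"steps": [[-0.004,-0.004,0.001,0,0,0,1],[-0.004,-0.004,0.002,0,0,0,1],[-0.004,-0.004,0.003,0,0,0,1],[-0.004,-0.004,0.003,0,0,0,1],[-0.004,-0.004,0.003,0,0,0,0.2],[-0.004,-0.004,0.003,0,0,0,0.2],[-0.004,-0.004,0.003,0,0,0,0.2],[-0.004,-0.004,0.003,0,0,0,0.2]]}}

```text
time_s: 6.3
position: [0.6148, 0.0996, 0.048]
tcp_rot: [[-0.116, 0.993, 0.001], [0.993, 0.116, -0.0], [-0.0, 0.001, -1.0]]
force: [1.1, -0.1, -0.1]
opening: 0.385
grasp_force: 0.0
```

Request:
{"api": "step_arm", "payload": {"steps": [[0,0,0,0,0,0,0],[0,0,0,0,0,0,0],[0,0,-0.04,0,0,0,0],[0,0,-0.12,0,0,0,0],[0,0,-0.25,0,0,0,0],[0,0,-0.37,0,0,0,-1],[0,0,-0.4,0,0,0,-1],[0,0,-0.4,0,0,0,-1]]}}

```text
time_s: 6.97
position: [0.6172, 0.0996, 0.1728]
tcp_rot: [[-0.116, 0.993, 0.01], [0.993, 0.116, -0.0], [-0.002, 0.01, -1.0]]
force: [0.2, 1.1, -0.3]
opening: 0.649
grasp_force: 0.0
```

```bash
python3 g.py .391 -.207 .14 6.57;  python3 - <<'E'
from h import *
c=save('wrist','w3.png')
E
```

```text
shift [-0.9273 -0.8688  0.0821] turn [0.0129 0.0021 0.0025] | t 6.9667 open 0.649 gf 0.0 [0.6172 0.0996 0.1728]
```

View pics/w3.png

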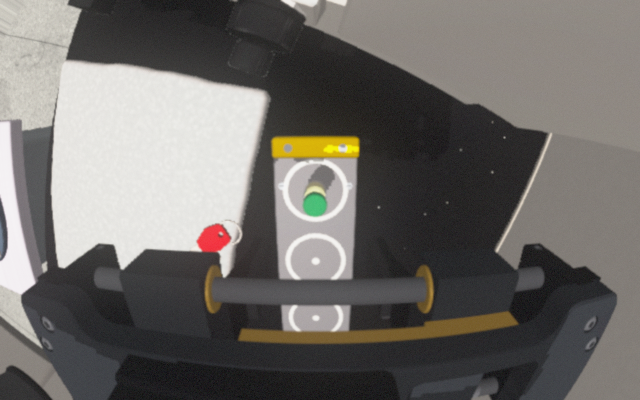

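The vial stands upright inside ring a (cap at (315,204), ring centre about (316,190), offset by parallax). Next is the dropper.

Request:
{"api": "step_arm", "payload": {"steps": [[-0.93,-0.865,0,0.012,0,0,-1],[-0.93,-0.865,0,0.012,0,0,-1],[-0.93,-0.865,0,0.012,0,0,-1],[-0.93,-0.865,0,0.012,0,0,-1],[-0.93,-0.865,0,0.012,0,0,-1],[-0.93,-0.865,0,0.012,0,0,-1],[-0.93,-0.865,0,0.012,0,0,-1],[-0.93,-0.865,0,0.012,0,0,-1]]}}

```text
time_s: 7.68
position: [0.4149, -0.1695, 0.1664]
tcp_rot: [[-0.117, 0.993, -0.012], [0.993, 0.117, 0.001], [0.002, -0.012, -1.0]]
force: [1.2, -1.2, 0.2]
opening: 1.001
grasp_force: 0.0
```

```bash
python3 g.py .392 -.207 .14 6.57
```

```text
shift [-0.1154 -0.0895  0.0687] turn [-0.0147 -0.0031  0.003 ] | t 7.6833 open 1.001 gf 0.0 [ 0.4149 -0.1695  0.1664]
```

Request:
{"api": "step_arm", "payload": {"steps": [[-0.11,-0.09,0,0,0,0,-1],[-0.11,-0.09,0,0,0,0,-1],[-0.11,-0.09,0,0,0,0,-1],[-0.11,-0.09,0,0,0,0,-1]]}}

```text
time_s: 8.02
position: [0.3937, -0.2045, 0.1671]
tcp_rot: [[-0.115, 0.993, -0.011], [0.993, 0.115, 0.001], [0.002, -0.01, -1.0]]
force: [-0.4, 0.5, 0.5]
opening: 0.998
grasp_force: 0.0
```

```bash
python3 g.py .392 -.207 .038 6.57; python3 - <<'E'
from h import *
s=read_state();c=save('wrist','w4.png')
E
```

```text
shift [-0.0086 -0.0022  0.4103] turn [-0.0131 -0.0029  0.0003] | t 8.0167 open 0.998 gf 0.0 [ 0.3937 -0.2045  0.1671]
```

View pics/w4.png

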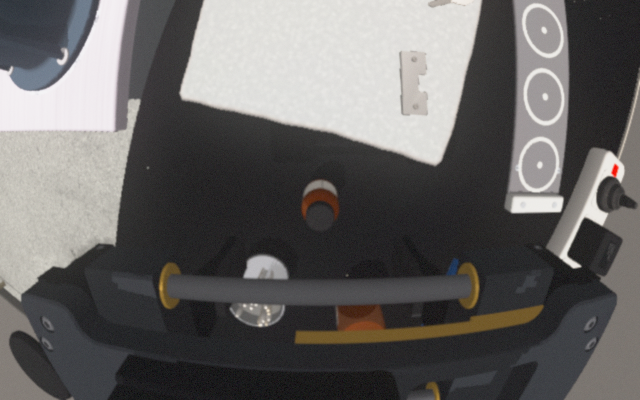

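The wrist view shows the dropper cap at (320,216) between the fingers' paths, with the tub at (262,290) clear of the left finger.

```bash
python3 - <<'E'
from h import *
s=read_state();c=capture('wrist')
print(wonz(c,s,320,216,.074))
E
python3 g.py .392 -.207 .038 6.57
```

```text
[ 0.3943 -0.2044  0.074 ]
shift [-0.0108 -0.0058  0.4116] turn [-0.0123 -0.0017  0.0046] | t 8.1167 open 0.996 gf 0.0 [ 0.3945 -0.2036  0.1674]
```

Request:
{"api": "step_arm", "payload": {"steps": [[-0.006,-0.003,0.1,-0.012,0,0.004,-1],[-0.006,-0.003,0.21,-0.012,0,0.004,-1],[-0.006,-0.003,0.31,-0.012,0,0.004,-1],[-0.006,-0.003,0.37,-0.012,0,0.004,-1],[-0.006,-0.003,0.4,-0.012,0,0.004,-1],[-0.006,-0.003,0.411,-0.012,0,0.004,-1],[-0.006,-0.003,0.411,-0.012,0,0.004,-1],[-0.006,-0.003,0.411,-0.012,0,0.004,-1]]}}

```text
time_s: 8.78
position: [0.3935, -0.207, 0.0454]
tcp_rot: [[-0.115, 0.993, 0.002], [0.993, 0.115, -0.001], [-0.001, 0.002, -1.0]]
force: [0.0, -0.7, -0.2]
opening: 0.996
grasp_force: 0.0
```

```bash
python3 g.py .393 -.2055 .038 6.57
```

```text
shift [ 0.0051 -0.0012  0.0047] turn [0.0023 0.0017 0.0001] | t 8.7833 open 0.996 gf 0.0 [ 0.3935 -0.207   0.0454]
```

Request:
{"api": "step_arm", "payload": {"steps": [[0.004,0,0.004,0,0,0,1],[0.004,0,0.004,0,0,0,1],[0.004,0,0.004,0,0,0,1],[0.004,0,0.004,0,0,0,1],[0.004,0,0.004,0,0,0,1],[0.004,0,0.004,0,0,0,1],[0.004,0,0.004,0,0,0,1],[0.004,0,0.004,0,0,0,1]]}}

```text
time_s: 9.45
position: [0.3927, -0.2061, 0.0436]
tcp_rot: [[-0.113, 0.994, 0.001], [0.994, 0.113, -0.0], [-0.0, 0.001, -1.0]]
force: [-0.4, 1.0, -0.4]
opening: 0.48
grasp_force: 0.0
```

Request:
{"api": "step_arm", "payload": {"steps": [[0,0,0,0,0,0,1],[0,0,0,0,0,0,1],[0,0,0,0,0,0,1],[0,0,0,0,0,0,1],[0,0,0,0,0,0,1]]}}

```text
time_s: 9.87
position: [0.3927, -0.206, 0.0436]
tcp_rot: [[-0.113, 0.994, 0.001], [0.994, 0.113, -0.0], [-0.0, 0.001, -1.0]]
force: [-0.1, 0.7, 0.0]
opening: 0.358
grasp_force: 30.0
```

Request:
{"api": "step_arm", "payload": {"steps": [[0,0,-0.04,0,0,0,1],[0,0,-0.1,0,0,0,1],[0,0,-0.18,0,0,0,1],[0,0,-0.24,0,0,0,1],[0,0,-0.25,0,0,0,1],[0,0,-0.25,0,0,0,1]]}}

```text
time_s: 10.37
position: [0.3931, -0.2064, 0.1195]
tcp_rot: [[-0.113, 0.994, 0.003], [0.994, 0.113, -0.002], [-0.003, 0.003, -1.0]]
force: [0.5, 0.3, -0.7]
opening: 0.359
grasp_force: 30.0
```

```bash
python3 g.py .6243 .0195 .10 6.57
```

```text
shift [0.6611 0.8508 0.0457] turn [ 0.0036  0.0033 -0.0016] | t 10.3667 open 0.359 gf 30.0 [ 0.3931 -0.2064  0.1195]
```

Request:
{"api": "step_arm", "payload": {"steps": [[0.05,0.06,0,0,0,0,1],[0.12,0.155,0,0,0,0,1],[0.2,0.257,0,0,0,0,1],[0.28,0.36,0,0,0,0,1],[0.36,0.463,0,0,0,0,1],[0.44,0.566,0,0,0,0,1],[0.52,0.67,0,0,0,0,1],[0.59,0.76,0,0,0,0,1]]}}

```text
time_s: 11.03
position: [0.5999, -0.0021, 0.1169]
tcp_rot: [[-0.114, 0.993, -0.001], [0.993, 0.114, 0.0], [0.0, -0.001, -1.0]]
force: [-0.0, -0.2, -0.3]
opening: 0.358
grasp_force: 30.0
```

Request:
{"api": "step_arm", "payload": {"steps": [[0.045,0.06,0,0,0,0,1],[0.066,0.086,0,0,0,0,1],[0.07,0.09,0,0,0,0,1],[0.07,0.09,0,0,0,0,1],[0.07,0.09,0,0,0,0,1]]}}

```text
time_s: 11.45
position: [0.6217, 0.0186, 0.1178]
tcp_rot: [[-0.112, 0.994, -0.002], [0.994, 0.112, -0.0], [-0.0, -0.002, -1.0]]
force: [0.1, 0.0, -0.6]
opening: 0.361
grasp_force: 30.0
```

```bash
python3 g.py .6243 .0195 .0446 6.57; python3 - <<'E'
from h import *
s=read_state();c=save('wrist','w5.png')
E
```

```text
shift [0.0019 0.0093 0.2239] turn [-0.0031  0.0001 -0.0027] | t 11.45 open 0.361 gf 30.0 [0.6217 0.0186 0.1178]
```

View pics/w5.png

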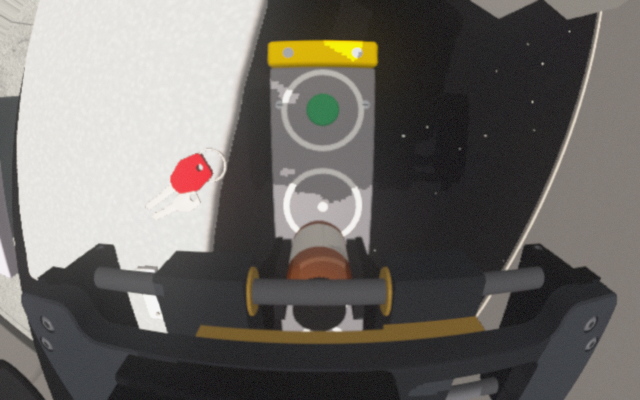

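The vial cap sits centred on ring a at (322,109), and the mark b dot is at (322,207) with the dropper just above it.

```bash
python3 - <<'E'
from h import *
s=read_state();c=capture('wrist')
print(wonz(c,s,322.5,207,.006),wonz(c,s,322.5,109.5,.058))
E
python3 g.py .6243 .0195 .0446 6.57
```

```text
[0.6249 0.0193 0.006 ] [0.6151 0.1    0.058 ]
shift [0.0034 0.0077 0.2261] turn [-0.0013  0.0003 -0.0039] | t 11.55 open 0.36 gf 30.0 [0.6222 0.0183 0.1184]
```

Request:
{"api": "step_arm", "payload": {"steps": [[0.003,0.008,0.06,0,0,-0.003,1],[0.003,0.008,0.12,0,0,-0.003,1],[0.003,0.008,0.17,0,0,-0.003,1],[0.003,0.008,0.2,0,0,-0.003,1],[0.003,0.008,0.215,0,0,-0.003,1],[0.003,0.008,0.222,0,0,-0.003,1],[0.003,0.008,0.224,0,0,-0.003,1],[0.003,0.008,0.224,0,0,-0.003,1]]}}

```text
time_s: 12.22
position: [0.6263, 0.0205, 0.0522]
tcp_rot: [[-0.115, 0.993, 0.002], [0.993, 0.115, -0.001], [-0.001, 0.002, -1.0]]
force: [0.5, -0.9, -0.1]
opening: 0.356
grasp_force: 30.0
```

```bash
python3 g.py .6243 .0195 .0446 6.57
```

```text
shift [-0.0024 -0.0071  0.0054] turn [0.0026 0.001  0.001 ] | t 12.2167 open 0.356 gf 30.0 [0.6263 0.0205 0.0522]
```

Request:
{"api": "step_arm", "payload": {"steps": [[-0.002,-0.006,0.001,0,0,0,1],[-0.002,-0.006,0.003,0,0,0,1],[-0.002,-0.006,0.005,0,0,0,1],[-0.002,-0.006,0.005,0,0,0,1],[-0.002,-0.006,0.005,0,0,0,0],[-0.002,-0.006,0.005,0,0,0,-0.1],[-0.002,-0.006,0.005,0,0,0,-0.1],[-0.002,-0.006,0.005,0,0,0,-0.1]]}}

```text
time_s: 12.88
position: [0.6243, 0.0199, 0.0502]
tcp_rot: [[-0.115, 0.993, 0.001], [0.993, 0.115, -0.0], [-0.001, 0.001, -1.0]]
force: [0.1, -0.1, -0.3]
opening: 0.526
grasp_force: 0.0
```

Request:
{"api": "step_arm", "payload": {"steps": [[0,0,0,0,0,0,-0.1],[0,0,0,0,0,0,-0.1],[0,0,-0.04,0,0,0,-0.1],[0,0,-0.12,0,0,0,-0.1],[0,0,-0.25,0,0,0,-0.1],[0,0,-0.37,0,0,0,-1],[0,0,-0.48,0,0,0,-1],[0,0,-0.5,0,0,0,-1]]}}

```text
time_s: 13.55
position: [0.6277, 0.0196, 0.2077]
tcp_rot: [[-0.116, 0.993, 0.014], [0.993, 0.116, -0.002], [-0.004, 0.014, -1.0]]
force: [0.3, -0.5, 1.1]
opening: 0.696
grasp_force: 0.0
```

```bash
python3 g.py .448 -.323 .17 45
```

```text
shift [-1.0647 -0.7284  0.0998] turn [ 0.015   0.0103 -0.8524] | t 13.55 open 0.696 gf 0.0 [0.6277 0.0196 0.2077]
```

Request:
{"api": "step_arm", "payload": {"steps": [[-1.0,-0.69,0,0.013,0,-0.85,-1],[-1.0,-0.69,0,0.013,0,-0.85,-1],[-1.0,-0.69,0,0.013,0,-0.85,-1],[-1.0,-0.69,0,0.013,0,-0.85,-1],[-1.0,-0.69,0,0.013,0,-0.85,-1],[-1.0,-0.69,0,0.013,0,-0.85,-1],[-1.0,-0.69,0,0.013,0,-0.85,-1],[-1.0,-0.69,0,0.013,0,-0.85,-1]]}}

```text
time_s: 14.22
position: [0.4721, -0.2651, 0.2005]
tcp_rot: [[-0.706, 0.708, -0.008], [0.708, 0.706, -0.005], [0.002, -0.009, -1.0]]
force: [0.8, -0.3, 0.2]
opening: 0.997
grasp_force: 0.0
```

Request:
{"api": "step_arm", "payload": {"steps": [[0,0,0,0,0,0,-1],[0,0,0,0,0,0,-1]]}}

```text
time_s: 14.38
position: [0.4723, -0.2658, 0.2004]
tcp_rot: [[-0.702, 0.712, -0.008], [0.712, 0.702, -0.005], [0.002, -0.009, -1.0]]
force: [-0.5, 0.4, -0.1]
opening: 1.0
grasp_force: 0.0
```

```bash
python3 g.py .448 -.323 .17 45
```

```text
shift [-0.0789 -0.1908  0.0827] turn [-0.0111 -0.0027 -0.0091] | t 14.3833 open 1.0 gf 0.0 [ 0.4723 -0.2658  0.2004]
```

Request:
{"api": "step_arm", "payload": {"steps": [[-0.078,-0.19,0,-0.01,-0.002,-0.008,-1],[-0.078,-0.19,0,-0.01,-0.002,-0.008,-1],[-0.078,-0.19,0,-0.01,-0.002,-0.008,-1],[-0.078,-0.19,0,-0.01,-0.002,-0.008,-1],[-0.078,-0.19,0,-0.01,-0.002,-0.008,-1]]}}

```text
time_s: 14.8
position: [0.45, -0.3187, 0.2004]
tcp_rot: [[-0.711, 0.703, -0.002], [0.703, 0.711, 0.001], [0.002, -0.0, -1.0]]
force: [0.3, 0.4, -0.6]
opening: 0.997
grasp_force: 0.0
```

```bash
python3 g.py .448 -.323 .062 45; python3 - <<'E'
from h import *
s=read_state();c=save('wrist','w6.png')
E
```

```text
shift [-0.0065 -0.0147  0.4413] turn [-0.0004 -0.0028  0.0069] | t 14.8 open 0.997 gf 0.0 [ 0.45   -0.3187  0.2004]
```

View pics/w6.png

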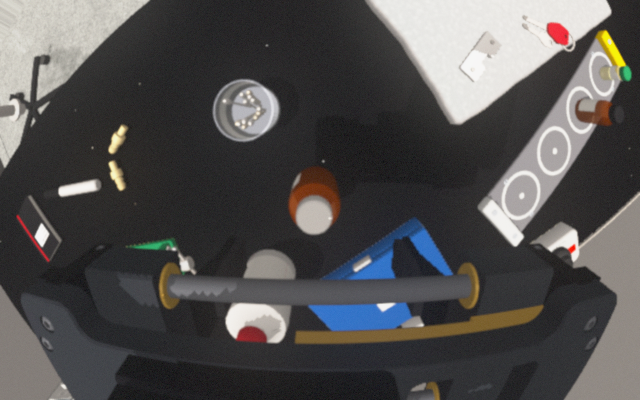

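The wrist view shows the solvent cap at (315,215), the tub well clear at (247,110), and the wash bottle behind at (260,300).

```bash
python3 - <<'E'
from h import *
s=read_state();c=capture('wrist')
print(wonz(c,s,315,215.5,.105),wonz(c,s,246,104,.08),wonz(c,s,245,338,.15))
E
python3 g.py .448 -.323 .062 45
```

```text
[ 0.4487 -0.3212  0.105 ] [ 0.3447 -0.2995  0.08  ] [ 0.4731 -0.4253  0.15  ]
shift [-0.0062 -0.0149  0.4414] turn [-0.0008 -0.0024  0.008 ] | t 14.9 open 1.006 gf 0.0 [ 0.4501 -0.3186  0.2004]
```

Request:
{"api": "step_arm", "payload": {"steps": [[-0.003,-0.013,0.05,0,-0.002,0.006,-1],[-0.003,-0.013,0.13,0,-0.002,0.006,-1],[-0.003,-0.013,0.22,0,-0.002,0.006,-1],[-0.003,-0.013,0.31,0,-0.002,0.006,-1],[-0.003,-0.013,0.38,0,-0.002,0.006,-1],[-0.003,-0.013,0.42,0,-0.002,0.006,-1],[-0.003,-0.013,0.437,0,-0.002,0.006,-1],[-0.003,-0.013,0.437,0,-0.002,0.006,-1]]}}

```text
time_s: 15.57
position: [0.4472, -0.3224, 0.0683]
tcp_rot: [[-0.708, 0.706, -0.002], [0.706, 0.708, 0.001], [0.002, -0.001, -1.0]]
force: [-0.4, 0.9, 0.5]
opening: 0.999
grasp_force: 0.0
```

```bash
python3 g.py .448 -.322 .062 45
```

```text
shift [-0.0009  0.0029  0.0008] turn [-0.0011 -0.0027  0.0012] | t 15.5667 open 0.999 gf 0.0 [ 0.4472 -0.3224  0.0683]
```

Request:
{"api": "step_arm", "payload": {"steps": [[0,0.003,0,0,-0.002,0,1],[0,0.003,0,0,-0.002,0,1],[0,0.003,0,0,-0.002,0,1],[0,0.003,0,0,-0.002,0,1],[0,0.003,0,0,-0.002,0,1],[0,0.003,0,0,-0.002,0,1],[0,0.003,0,0,-0.002,0,1],[0,0.003,0,0,-0.002,0,1]]}}

```text
time_s: 16.23
position: [0.448, -0.3235, 0.0697]
tcp_rot: [[-0.707, 0.708, 0.001], [0.708, 0.707, -0.003], [-0.003, -0.001, -1.0]]
force: [-0.1, 1.0, 1.6]
opening: 0.538
grasp_force: 30.0
```

Request:
{"api": "step_arm", "payload": {"steps": [[0,0,0,0,0,0,1],[0,0,0,0,0,0,1],[0,0,0,0,0,0,1],[0,0,0,0,0,0,1]]}}

```text
time_s: 16.57
position: [0.448, -0.3235, 0.0696]
tcp_rot: [[-0.707, 0.707, 0.001], [0.707, 0.707, -0.003], [-0.003, -0.001, -1.0]]
force: [0.8, 0.6, 3.5]
opening: 0.531
grasp_force: 30.0
```

Request:
{"api": "step_arm", "payload": {"steps": [[0,0,-0.03,0,0,0,1],[0,0,-0.09,0,0,0,1],[0,0,-0.17,0,0,0,1],[0,0,-0.25,0,0,0,1],[0,0,-0.29,0,0,0,1],[0,0,-0.3,0,0,0,1],[0,0,-0.3,0,0,0,1]]}}

```text
time_s: 17.15
position: [0.448, -0.3234, 0.1604]
tcp_rot: [[-0.707, 0.707, 0.002], [0.707, 0.707, -0.004], [-0.004, -0.001, -1.0]]
force: [-0.2, 0.5, -1.8]
opening: 0.533
grasp_force: 30.0
```

```bash
python3 g.py .6335 -.0602 .15 6.57
```

```text
shift [0.1837 1.0574 0.0125] turn [3.000e-04 5.700e-03 8.534e-01] | t 17.15 open 0.533 gf 30.0 [ 0.448  -0.3234  0.1604]
```

Request:
{"api": "step_arm", "payload": {"steps": [[0.015,0.08,0,0,0,0.07,1],[0.035,0.19,0,0,0,0.17,1],[0.055,0.31,0,0,0,0.28,1],[0.075,0.43,0,0,0,0.4,1],[0.095,0.55,0,0,0,0.52,1],[0.117,0.67,0,0,0,0.64,1],[0.138,0.79,0,0,0,0.75,1],[0.155,0.89,0,0,0,0.83,1]]}}

```text
time_s: 17.82
position: [0.6039, -0.0989, 0.1571]
tcp_rot: [[-0.129, 0.992, -0.002], [0.992, 0.129, -0.001], [-0.001, -0.002, -1.0]]
force: [-0.7, 0.0, -2.1]
opening: 0.534
grasp_force: 30.0
```

```bash
python3 g.py .6335 -.0602 .15 6.57
```

```text
shift [0.115  0.1147 0.0034] turn [-0.0029  0.0007  0.0193] | t 17.8167 open 0.534 gf 30.0 [ 0.6039 -0.0989  0.1571]
```

Request:
{"api": "step_arm", "payload": {"steps": [[0.06,0.06,0,0,0,0.01,1],[0.095,0.095,0,0,0,0.018,1],[0.11,0.11,0,-0.002,0,0.018,1],[0.112,0.112,0,-0.002,0,0.018,1],[0.112,0.112,0,-0.002,0,0.018,1],[0.112,0.112,0,-0.002,0,0.018,1]]}}

```text
time_s: 18.32
position: [0.6316, -0.0647, 0.1582]
tcp_rot: [[-0.118, 0.993, 0.0], [0.993, 0.118, -0.002], [-0.002, 0.0, -1.0]]
force: [-0.8, -0.4, -1.7]
opening: 0.536
grasp_force: 30.0
```

```bash
python3 - <<'E'
from h import *
s=read_state();c=save('wrist','w7.png')
E
python3 g.py .6335 -.0602 .0706 6.57
```

```text
shift [0.0156 0.0075 0.2729] turn [0.0008 0.0029 0.0036] | t 18.3667 open 0.535 gf 30.0 [ 0.6317 -0.0649  0.1585]
```

View pics/w7.png

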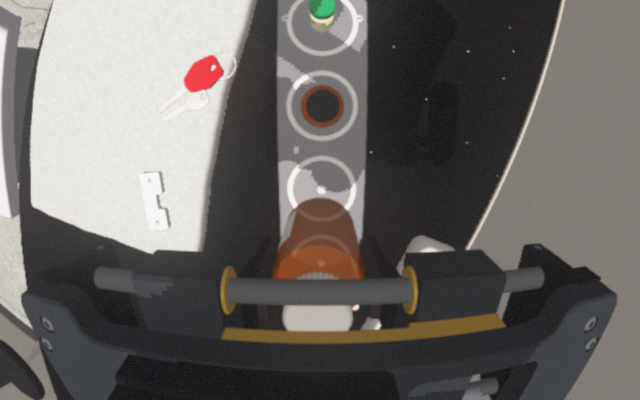

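The vial and dropper stand centred on a and b (dropper at (322,106)). The mark c dot is at (321.5,190).

```bash
python3 - <<'E'
from h import *
s=read_state();c=capture('wrist')
print(wonz(c,s,321.5,190,.006),wonz(c,s,322.5,105.5,.08))
E
python3 g.py .6338 -.0602 .0706 6.57
```

```text
[ 0.634  -0.0601  0.006 ] [0.6245 0.0193 0.08  ]
shift [0.0158 0.0078 0.2736] turn [0.0015 0.003  0.0033] | t 18.4167 open 0.534 gf 30.0 [ 0.6319 -0.065   0.1587]
```

Request:
{"api": "step_arm", "payload": {"steps": [[0.012,0.008,0.05,0,0,0.003,1],[0.015,0.008,0.12,0,0,0.003,1],[0.015,0.008,0.18,0,0,0.003,1],[0.015,0.008,0.22,0,0,0.003,1],[0.015,0.008,0.25,0,0,0.003,1],[0.015,0.008,0.262,0,0,0.003,1],[0.015,0.008,0.266,0,0,0.003,1],[0.015,0.008,0.266,0,0,0.003,1]]}}

```text
time_s: 19.08
position: [0.6351, -0.0596, 0.0794]
tcp_rot: [[-0.116, 0.993, 0.003], [0.993, 0.116, -0.002], [-0.003, 0.003, -1.0]]
force: [-0.4, -0.1, -0.5]
opening: 0.533
grasp_force: 30.0
```

```bash
python3 g.py .6338 -.0602 .0706 6.57
```

```text
shift [-0.0015 -0.0046  0.0095] turn [0.0037 0.0036 0.002 ] | t 19.0833 open 0.533 gf 30.0 [ 0.6351 -0.0596  0.0794]
```

Request:
{"api": "step_arm", "payload": {"steps": [[-0.001,-0.004,0.003,0.003,0.002,0,1],[-0.001,-0.004,0.006,0.003,0.002,0,1],[-0.001,-0.004,0.009,0.003,0.002,0,1],[-0.001,-0.004,0.009,0.003,0.002,0,1],[-0.001,-0.004,0.009,0.003,0.002,0,1],[-0.001,-0.004,0.009,0.003,0.002,0,-0.4],[-0.001,-0.004,0.009,0.003,0.002,0,-0.4],[-0.001,-0.004,0.009,0.003,0.002,0,-0.4]]}}

```text
time_s: 19.75
position: [0.6339, -0.0597, 0.0767]
tcp_rot: [[-0.116, 0.993, 0.001], [0.993, 0.116, -0.001], [-0.001, 0.0, -1.0]]
force: [0.4, -1.4, 0.2]
opening: 0.663
grasp_force: 0.0
```

Request:
{"api": "step_arm", "payload": {"steps": [[0,0,0,0,0,0,-0.4],[0,0,0,0,0,0,-0.4],[0,0,-0.04,0,0,0,-0.4],[0,0,-0.12,0,0,0,-0.4],[0,0,-0.25,0,0,0,-0.4],[0,0,-0.38,0,0,0,-1],[0,0,-0.51,0,0,0,-1],[0,0,-0.55,0,0,0,-1]]}}

```text
time_s: 20.42
position: [0.6368, -0.0602, 0.2494]
tcp_rot: [[-0.116, 0.993, 0.012], [0.993, 0.116, -0.004], [-0.006, 0.011, -1.0]]
force: [1.3, -0.8, 0.6]
opening: 0.845
grasp_force: 0.0
```

```bash
python3 g.py .482 -.435 .23 6.57
```

```text
shift [-1.1805 -0.6583  0.0437] turn [0.0146 0.0071 0.0026] | t 20.4167 open 0.845 gf 0.0 [ 0.6368 -0.0602  0.2494]
```

Request:
{"api": "step_arm", "payload": {"steps": [[-0.9,-0.5,-0.03,0.013,0.006,0,-1],[-0.9,-0.5,-0.03,0.013,0.006,0,-1],[-0.9,-0.5,-0.03,0.013,0.006,0,-1],[-0.9,-0.5,-0.03,0.013,0.006,0,-1],[-0.9,-0.5,-0.03,0.013,0.006,0,-1],[-0.9,-0.5,-0.03,0.013,0.006,0,-1],[-0.9,-0.5,-0.03,0.013,0.006,0,-1],[-0.9,-0.5,-0.03,0.013,0.006,0,-1]]}}

```text
time_s: 21.08
position: [0.514, -0.3504, 0.2521]
tcp_rot: [[-0.112, 0.994, -0.01], [0.994, 0.112, -0.001], [-0.0, -0.01, -1.0]]
force: [1.0, 0.1, 0.2]
opening: 1.003
grasp_force: 0.0
```

```bash
python3 g.py .482 -.435 .24 6.57
```

```text
shift [-0.2683 -0.1375  0.0219] turn [-0.0128  0.0003 -0.0026] | t 21.0833 open 1.003 gf 0.0 [ 0.514  -0.3504  0.2521]
```

Request:
{"api": "step_arm", "payload": {"steps": [[-0.12,-0.07,0,-0.01,0,-0.002,-1],[-0.22,-0.12,0,-0.01,0,-0.002,-1],[-0.265,-0.137,0,-0.01,0,-0.002,-1],[-0.265,-0.137,0,-0.01,0,-0.002,-1],[-0.265,-0.137,0,-0.01,0,-0.002,-1],[-0.265,-0.137,0,-0.01,0,-0.002,-1]]}}

```text
time_s: 21.58
position: [0.4848, -0.4272, 0.251]
tcp_rot: [[-0.119, 0.993, -0.003], [0.993, 0.119, 0.005], [0.005, -0.002, -1.0]]
force: [0.6, -0.4, -0.2]
opening: 0.998
grasp_force: 0.0
```

```bash
python3 - <<'E'
from h import *
s=read_state();c=save('wrist','w8.png')
im=c['image'].astype(int);m=((im[...,0]>im[...,1]+60)&(im[...,0]>im[...,2]+60)).astype(np.uint8)
n,l,st,ce=cv2.connectedComponentsWithStats(m)
for k in range(1,n):
    if st[k,4]>100:print(st[k],ce[k],wonz(c,s,*ce[k],.15))
E
python3 g.py .482 -.435 .106 6.57
```

```text
[303 203  32  38 951] [318.49737119 222.02103049] [ 0.4854 -0.4354  0.15  ]
shift [-0.0281 -0.0121  0.4631] turn [-0.0033 -0.0064  0.0066] | t 21.6333 open 1.006 gf 0.0 [ 0.485  -0.4268  0.251 ]
```

View pics/w8.png

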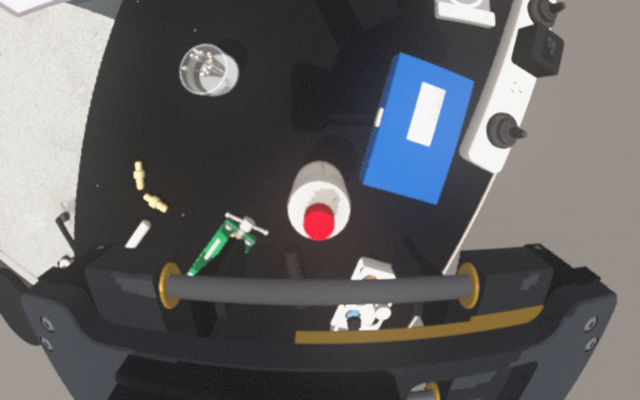

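The red cap is at (318,222), centred between the fingers, and nothing sits under the finger paths.

Request:
{"api": "step_arm", "payload": {"steps": [[-0.033,-0.006,0.0,-0.003,-0.005,0.005,-1],[-0.033,-0.006,0.05,-0.003,-0.005,0.005,-1],[-0.033,-0.006,0.14,-0.003,-0.005,0.005,-1],[-0.033,-0.006,0.24,-0.003,-0.005,0.005,-1],[-0.033,-0.006,0.33,-0.003,-0.005,0.005,-1],[-0.033,-0.006,0.41,-0.003,-0.005,0.005,-1],[-0.033,-0.006,0.45,-0.003,-0.005,0.005,-1],[-0.033,-0.006,0.462,-0.003,-0.005,0.005,-1]]}}

```text
time_s: 22.3
position: [0.4829, -0.4367, 0.1096]
tcp_rot: [[-0.115, 0.993, -0.003], [0.993, 0.115, 0.004], [0.004, -0.003, -1.0]]
force: [0.3, 0.1, -0.6]
opening: 1.0
grasp_force: 0.0
```

Request:
{"api": "step_arm", "payload": {"steps": [[0,0,0,0,0,0,-1],[0,0,0,0,0,0,-1],[0,0,0,0,0,0,-1]]}}

```text
time_s: 22.55
position: [0.4844, -0.4394, 0.1141]
tcp_rot: [[-0.114, 0.993, 0.002], [0.993, 0.114, -0.003], [-0.003, 0.002, -1.0]]
force: [0.5, 0.2, 0.0]
opening: 1.004
grasp_force: 0.0
```

```bash
python3 g.py .4845 -.4368 .104 6.57
```

```text
shift [0.0086 0.0012 0.0136] turn [ 0.0022  0.0042 -0.0004] | t 22.55 open 1.004 gf 0.0 [ 0.4844 -0.4394  0.1141]
```

Request:
{"api": "step_arm", "payload": {"steps": [[0.008,0.001,0.01,0.002,0.004,0,-1],[0.008,0.001,0.01,0.002,0.004,0,-1],[0.008,0.001,0.01,0.002,0.004,0,1],[0.008,0.001,0.01,0.002,0.004,0,1],[0.008,0.001,0.01,0.002,0.004,0,1],[0.008,0.001,0.01,0.002,0.004,0,1],[0.008,0.001,0.01,0.002,0.004,0,1],[0.008,0.001,0.01,0.002,0.004,0,1]]}}

```text
time_s: 23.22
position: [0.4837, -0.4361, 0.1093]
tcp_rot: [[-0.114, 0.994, -0.001], [0.994, 0.114, 0.002], [0.003, -0.001, -1.0]]
force: [0.6, 0.0, 0.8]
opening: 0.7
grasp_force: 30.0
```

Request:
{"api": "step_arm", "payload": {"steps": [[0,0,0,0,0,0,1],[0,0,0,0,0,0,1],[0,0,0,0,0,0,1],[0,0,0,0,0,0,1]]}}

```text
time_s: 23.55
position: [0.4837, -0.4361, 0.1093]
tcp_rot: [[-0.114, 0.993, -0.002], [0.993, 0.114, 0.002], [0.003, -0.001, -1.0]]
force: [1.8, 0.6, 1.4]
opening: 0.702
grasp_force: 30.0
```

Request:
{"api": "step_arm", "payload": {"steps": [[0,0,-0.02,0,0,0,1],[0,0,-0.06,0,0,0,1],[0,0,-0.12,0,0,0,1],[0,0,-0.2,0,0,0,1],[0,0,-0.26,0,0,0,1],[0,0,-0.29,0,0,0,1],[0,0,-0.3,0,0,0,1],[0,0,-0.3,0,0,0,1]]}}

```text
time_s: 24.22
position: [0.4836, -0.4364, 0.2001]
tcp_rot: [[-0.114, 0.993, -0.001], [0.993, 0.114, 0.002], [0.002, -0.001, -1.0]]
force: [0.6, 0.1, -1.1]
opening: 0.701
grasp_force: 30.0
```

```bash
python3 g.py .6426 -.1396 .19 6.57
```

```text
shift [0.9224 0.6392 0.0147] turn [-0.0015 -0.0023 -0.0007] | t 24.2167 open 0.701 gf 30.0 [ 0.4836 -0.4364  0.2001]
```

Request:
{"api": "step_arm", "payload": {"steps": [[0.06,0.04,0,0,0,0,1],[0.15,0.104,0,0,0,0,1],[0.25,0.173,0,0,0,0,1],[0.35,0.243,0,0,0,0,1],[0.45,0.312,0,0,0,0,1],[0.55,0.381,0,0,0,0,1],[0.65,0.45,0,0,0,0,1],[0.75,0.52,0,0,0,0,1]]}}

```text
time_s: 24.88
position: [0.6124, -0.1928, 0.1977]
tcp_rot: [[-0.114, 0.993, -0.006], [0.994, 0.114, 0.004], [0.005, -0.005, -1.0]]
force: [0.2, -0.7, -1.2]
opening: 0.701
grasp_force: 30.0
```

```bash
python3 g.py .6426 -.1396 .19 6.57
```

```text
shift [0.1648 0.1201 0.006 ] turn [-0.0065 -0.0064 -0.0009] | t 24.8833 open 0.701 gf 30.0 [ 0.6124 -0.1928  0.1977]
```

Request:
{"api": "step_arm", "payload": {"steps": [[0.07,0.05,0,-0.003,-0.003,0,1],[0.12,0.09,0,-0.005,-0.005,0,1],[0.15,0.112,0,-0.005,-0.005,0,1],[0.162,0.12,0,-0.005,-0.005,0,1],[0.162,0.12,0,-0.005,-0.005,0,1],[0.162,0.12,0,-0.005,-0.005,0,1],[0.162,0.12,0,-0.005,-0.005,0,1]]}}

```text
time_s: 25.47
position: [0.6425, -0.144, 0.1993]
tcp_rot: [[-0.112, 0.994, 0.001], [0.994, 0.112, -0.001], [-0.001, 0.001, -1.0]]
force: [0.5, -0.2, -1.5]
opening: 0.702
grasp_force: 30.0
```

```bash
python3 g.py .643 -.1398 .1105 6.57
```

```text
shift [0.0139 0.0029 0.2761] turn [ 0.0015  0.0014 -0.0027] | t 25.4667 open 0.702 gf 30.0 [ 0.6425 -0.144   0.1993]
```

Request:
{"api": "step_arm", "payload": {"steps": [[0.013,0.003,0.05,0,0.001,-0.002,1],[0.013,0.003,0.11,0,0.001,-0.002,1],[0.013,0.003,0.17,0,0.001,-0.002,1],[0.013,0.003,0.21,0,0.001,-0.002,1],[0.013,0.003,0.24,0,0.001,-0.002,1],[0.013,0.003,0.26,0,0.001,-0.002,1],[0.013,0.003,0.267,0,0.001,-0.002,1],[0.013,0.003,0.267,0,0.001,-0.002,1]]}}

```text
time_s: 26.13
position: [0.6438, -0.139, 0.1194]
tcp_rot: [[-0.115, 0.993, 0.002], [0.993, 0.115, 0.0], [-0.0, 0.002, -1.0]]
force: [0.4, -0.5, -1.0]
opening: 0.699
grasp_force: 30.0
```

```bash
python3 g.py .643 -.1398 .1105 6.57
```

```text
shift [-0.0024 -0.0031  0.0096] turn [0.0025 0.0001 0.0008] | t 26.1333 open 0.699 gf 30.0 [ 0.6438 -0.139   0.1194]
```

Request:
{"api": "step_arm", "payload": {"steps": [[-0.002,-0.003,0.003,0.002,0,0,1],[-0.002,-0.003,0.006,0.002,0,0,1],[-0.002,-0.003,0.009,0.002,0,0,1],[-0.002,-0.003,0.01,0.002,0,0,1],[-0.002,-0.003,0.01,0.002,0,0,1],[-0.002,-0.003,0.01,0.002,0,0,-0.7],[-0.002,-0.003,0.01,0.002,0,0,-0.7],[-0.002,-0.003,0.01,0.002,0,0,-0.7]]}}

```text
time_s: 26.8
position: [0.6434, -0.1395, 0.1171]
tcp_rot: [[-0.116, 0.993, 0.002], [0.993, 0.116, -0.001], [-0.001, 0.001, -1.0]]
force: [0.1, 0.2, 0.0]
opening: 0.82
grasp_force: 0.0
```

Request:
{"api": "step_arm", "payload": {"steps": [[0,0,0,0,0,0,-0.7],[0,0,0,0,0,0,-0.7],[0,0,-0.04,0,0,0,-0.7],[0,0,-0.12,0,0,0,-0.7],[0,0,-0.25,0,0,0,-0.7],[0,0,-0.38,0,0,0,-0.7],[0,0,-0.46,0,0,0,-0.7],[0,0,-0.48,0,0,0,-0.7]]}}

```text
time_s: 27.47
position: [0.6457, -0.1403, 0.2678]
tcp_rot: [[-0.116, 0.993, 0.012], [0.993, 0.116, -0.005], [-0.006, 0.011, -1.0]]
force: [0.3, 0.1, 1.3]
opening: 0.848
grasp_force: 0.0
```

Request:
{"api": "step_arm", "payload": {"steps": [[-0.7,-0.5,0,0.01,0,0,-1],[-0.7,-0.5,0,0.01,0,0,-1],[-0.7,-0.5,0,0.01,0,0,-1],[-0.7,-0.5,0,0.01,0,0,-1],[-0.7,-0.5,0,0.01,0,0,-1],[-0.7,-0.5,0,0.01,0,0,-1],[-0.7,-0.5,0,0.01,0,0,-1],[-0.7,-0.5,0,0.01,0,0,-1]]}}

```text
time_s: 28.13
position: [0.5162, -0.3681, 0.2601]
tcp_rot: [[-0.11, 0.994, -0.008], [0.994, 0.11, -0.001], [-0.0, -0.008, -1.0]]
force: [0.1, -0.0, 0.0]
opening: 1.005
grasp_force: 0.0
```

```bash
python3 - <<'E'
from h import *
b=capture('top');im=b['image'];t=im[120:280,200:410,::-1]
cv2.imwrite('pics/tf.png',cv2.resize(t,None,fx=3.7,fy=3.7,interpolation=cv2.INTER_CUBIC))
I=im.astype(int);R,G,B=I[...,0],I[...,1],I[...,2]
def cen(m,box):
    x0,y0,x1,y1=box;mm=np.zeros(m.shape,np.uint8);mm[y0:y1,x0:x1]=m[y0:y1,x0:x1]
    n,l,s,c=cv2.connectedComponentsWithStats(mm);k=1+np.argmax(s[1:,4]);return c[k],s[k]
for n,m,box,z in [('vial',(G>R+25)&(G>B+15),(220,140,250,175),.058),('drop',(R<70)&(G<70),(250,142,275,164),.08),('solv',(R>200)&(B>190),(284,138,300,154),.111),('wash',(R>B+60)&(R>120),(305,120,345,165),.156)]:
    c,s=cen(m,box);print(n,c.round(1),s,onz(b,*c,z).round(4))
s=read_state();print(s['position'],s['force'])
E
```

```text
vial [229.3 155.8] [225 152   9   9  59] [0.6121 0.1001 0.058 ]
drop [259.5 151.4] [256 148   8   8  49] [0.6197 0.0182 0.08  ]
solv [289.5 144.1] [284 139  12  11 100] [ 0.6323 -0.0609  0.111 ]
wash [321.7 136.3] [316 131  12  12 106] [ 0.6418 -0.1423  0.156 ]
[ 0.51723744 -0.36595444  0.26007423] [0.09584257 1.1282767  0.2981673 ]
```

View pics/tf.png

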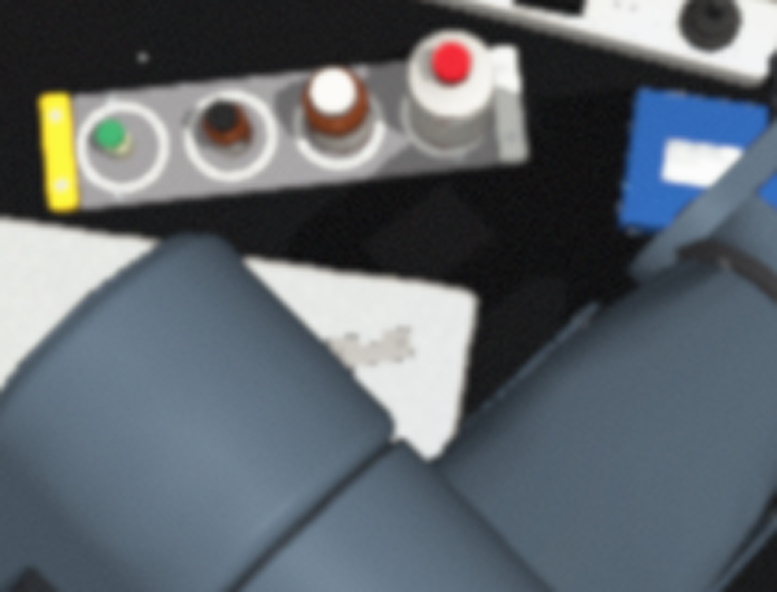

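The final view shows all four upright on their marks in the right order, each within about 3–4 mm of its centre. I'll let the arm settle and hand in.

Request:
{"api": "step_arm", "payload": {"steps": [[0,0,0,0,0,0,-1],[0,0,0,0,0,0,-1],[0,0,0,0,0,0,-1],[0,0,0,0,0,0,-1]]}}

```text
time_s: 28.52
position: [0.519, -0.3637, 0.2605]
tcp_rot: [[-0.118, 0.993, -0.007], [0.993, 0.118, -0.001], [0.0, -0.007, -1.0]]
force: [-1.3, -0.5, -0.1]
opening: 0.996
grasp_force: 0.0
```

```bash
python3 -c "
from rig import *
print(hand_in())"
```

```text
the job is handed in; nothing more can be done
None
```

The job is handed in at about 28.5 s: vial, dropper, solvent and wash bottles stand upright on marks a to d, shortest by the yellow bar, each within about 4 mm of its mark's centre in the last top view; the tub was not touched.

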